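# Start the board test: lid, supply, start button

### The arm

A 7-joint arm with a two-finger parallel gripper is mounted at the origin on the work surface. World frame = base frame: x ahead of the robot, y to its left, z up, the work surface at z = 0. Lengths are in m, angles in degrees, forces in N, time in s.
With the tool pointing down it reaches from about 0.4 to 0.9 m from the base axis. Payload 5.6 kg.
Tool frame: the origin (TCP) lies midway between the tips of the shut fingers; the grasp point (between the pads) lies 19 mm behind it; z points along the fingers, y is the line along which they close (so a half turn about z gives the same grasp; the last joint's range is limited). The gripper opens to 92 mm and grips with 3 to 60 N. Pads are 20 mm wide; open, the fingers measure 128 mm over their backs; the gripper's body (75 mm by 189 mm) begins 69 mm behind the grasp point.
Start: joints at [-73.74, 26.786, -0.665, 91.828, 0.344, 61.387, -3.226], TCP at [0.209, 0.616, 0.215] pointing down, gripper open.
Joint ranges: [-144.91, 144.91], [-17.63, 115.5], [-89.93, 88.59], [15.96, 139.68], [-74.01, 254.01], [8.47, 105.57], [-167.45, 167.45]. Speed limits (degrees/s): [147.25, 147.25, 180, 180, 180, 180, 180].

### API

Orientations are given as [roll, pitch, yaw] about the fixed x, y, z axes, in that order (R = Rz(yaw) Ry(pitch) Rx(roll)).
In Python, from station import bot gives the robot as it stands. The module is installed in compiled form; this text tells all that it offers. Calls block until the motion is done:
- bot.move_ptp(position, orientation): joint-space move of the TCP to a pose.
- bot.movel(position, max_speed=0.15, rot=None, force_limit=None): straight line of the TCP; rot=None keeps the orientation; max_speed is the mean speed in m/s. With force_limit (N) it stops when the force on the tool has changed by that much, and returns True; else False.
- bot.move_j(angles): joint-space move.
- bot.set_gripper(opening, f_grip=None): opening from 0.0 (shut) to 1.0 (fully open); f_grip is the grip in N (None keeps the last); returns when the fingers have stopped.
- bot.wait(seconds).
- bot.inverse_kinematics(position, orientation): joint angles nearest the present ones, or None.
- bot.state(): the state.
- bot.read_camera(name): name is "scene" or "top"; returns the picture (400x640x3 uint8, red, green, blue); there is no depth.
- bot.camera_params(name): a dict with "fx", "fy", "cx", "cy" (pixels), "dist" ([k1, k2, p1, p2, k3] as OpenCV has them; the pictures are not rectified), "rvec" (rotation vector, rad) and "tvec" (3), from world to camera coordinates, as OpenCV has them. Camera axes: x right, y down, z forward; pixel columns grow to the right and rows downward; lengths in m; the calibration is good to about 2 mm. A picture is of the moment at which its call begins. camera_params takes no time and is no camera call.
A pose or a line that the arm cannot do raises bot.IKError and nothing moves.
- bot.hand_in(): hands the job in; it is judged then, once.
Trained networks look in the newest picture that a camera, given by its name, has taken for a name from the list of things; names that differ only in an ending like _2 or _b are one class to them, and where a whole thing is asked for, a point or a joint stands for the part that bears it (a point fixed in the world has none). Each returns a list of dicts, best first, with "p" (0 to 1); they miss things now and then, are a little off and sometimes report something else, mostly with a low value. They report only what shows in the picture. A call takes as long as a camera call. They do not tell look-alikes from the thing itself.
- bot.find_in(camera, target): "xy" ([column, row] in pixels, amid what is visible of it).
- bot.cut_out(camera, target): "mask" (400x640 bool, what is visible of it) and "xy" ([column, row] in pixels, amid what is visible of it).
The state is a dict: "clock": time; "qpos": joint angles; "joint_vel": joint speeds; "joint_torque": joint torques, N m; "position": TCP position; "ee_rot": TCP orientation; "ft_force": force on the tool from outside, world axes, zero at the start; "ft_torque": the same for the moment, N m; "gripper_width": opening from 0.0 (shut) to 1.0 (fully open); "finger_force": force on a finger pad.
Only numpy, scipy, OpenCV 4.12 (cv2) and the standard library are available. Lean on these libraries where they do the work, as an engineer would, in place of code of your own. Each camera call takes 0.05 s, during which the arm holds its last target. There are 200 camera calls.

### The job

The board is already in the test fixture: push the fixture's open lid down until it is fully shut, then switch the bench supply on by pressing the white-dash end of its red rocker until it snaps over, then press the green start button on the yellow box fully in and let it spring back. Closed fingers are enough for all of it: pick nothing up, and do not lift the lid further or lift or shove the yellow box. Leave the red stop button alone and every other thing where it is.

Things in the scene. Friction and masses are not known exactly. Their poses are not given: they have to be found in the camera images.
- fixture: Board test fixture: white box 250 mm deep, 230 mm wide, 80 mm high, fixed to the bench, a green board on its black top under a hinged lid (aluminium frame, clear pane) that stands part open. Origin: centre of its underside; x points to its back.
- fixture_lid (a joint): The fixture's lid, rad: 0 fully shut (level, resting on its stops), grows as it opens; starts at 0.55 to 0.8. Stiff hinges hold it wherever it is left; pushing it down at its pad takes about 2 to 6 N. Lid: 222 mm from hinge axis (along the fixture's back) to front edge, 218 mm wide, 12 mm thick.
- lid_pad (a point): Middle of the top of the black rubber push pad (30 x 110 mm, 3 mm thick) on the lid's front bar; moves and turns with the lid. 207 mm from the hinge axis along the lid, 15 mm above the lid's underside, 15 mm behind the front edge. x points along the lid to the hinge, y along the hinge, z out of the lid's upper face. 115 mm above the bench when shut.
- lid_hinge (a point): Middle of the lid's hinge axis, 100 mm above the bench, in the plane of the lid's underside; fixed. x points level to the back of the fixture, y along the axis.
- supply: Bench supply: grey desk case 175 x 140 x 55 mm, fixed, on feet that tilt its top panel up by 0.2 rad to the back. Origin: under its middle on the bench; x points to its back. On the panel, all fixed but the red rocker: a display behind the rocker, two knobs 17 mm high 70 to 80 mm to its left, three binding posts 15 mm high about 72 mm in front of it.
- rocker (a joint): Red rocker switch of the supply, rad: 0 off, 0.32 on. Past its middle (0.16) it snaps to the other side and stays there; the push needed is about 5 N.
- rocker_on_end (a point): Point on the rocker's on end (white dash), on its face, 10 mm from the pivot towards the supply's back. While off it stands about 11 mm over the panel; it goes down about 3 mm. Rocker 30 x 22 mm in a black surround 3 mm high. Turns with the rocker: x points from the pivot out along the rocker's length to the on end.
- start (a joint): Green start button, in m: 0 out, 0.006 fully in; springs back. About 2.5 N to begin, 5 N fully in.
- start_top (a point): Centre of the green button's top face, 72 mm above the bench when out; button 25 mm across, pressed straight down, standing 12 mm proud of its 31 mm wide metal collar.
- stop (a joint): Red mushroom stop button, in m: 0 out, 0.006 fully in; springs back; not to be pressed.
- stop_top (a point): Centre of the top of the red mushroom stop button, 37 mm across, 78 mm above the bench; 64 mm to the right of the green one on the same box.
- station: Yellow cordless push-button box, 78 mm deep, 136 mm wide, 56 mm high on four rubber feet, standing loose on the bench (0.9 kg). Origin: centre of its underside. Its y axis points from the red button to the green one, x to its back.
- glue: White glue bottle with a red nozzle cap, 48 mm across, 125 mm tall; a bystander, standing loose. Origin: at its underside.
- flux: Amber flux bottle with a thin nozzle, 44 mm across, 105 mm tall; a bystander, standing loose. Origin: at its underside.
- meter: Orange handheld multimeter lying on its back, 75 x 150 x 41 mm; a bystander, standing loose. Origin: at its underside.
- spool: Spool of solder, blue flanges, 60 mm across, 45 mm tall; a bystander, standing loose. Origin: at its underside.
- pliers: Blue-handled pliers lying flat, 145 mm long, 12 mm high; a bystander, standing loose. Origin: at its underside.
- screwdriver: Red-handled screwdriver lying flat, about 200 mm long; a bystander, standing loose. Origin: at its underside.
- tray: Black tray of finished boards, 150 x 120 x 28 mm; a bystander, standing loose. Origin: at its underside.
Things that resemble listed ones, but are neither listed nor needed, are in the scene too. Of the things shaped like the station, the yellow one is meant.

How it is judged:
By the outcome, as a careful person would: the job done as asked, in the order asked, and still so for the second after the job is handed in, with the robot touching nothing.
It also fails if it takes over 64 s, if anything falls off the work surface, if the arm or the gripper's body presses on something with over 40 N, if the wrist force passes 120 N, or if a joint passes its speed limit or range.

## Working session

There is one attempt and no reset: what is moved stays moved. The work goes in short steps, each a Python script; the robot and the scene stay as the last script left them, time stands still between calls to the robot, and variables do not carry over. Pictures are saved under pics/ and viewed, at most 10 in all, crops included, and the job is handed in when it is done.

```bash
mkdir -p pics; cat > h.py <<'E'
import numpy as np, cv2
from station import bot
def cam(n):
    p=bot.camera_params(n);K=np.array([[p['fx'],0,p['cx']],[0,p['fy'],p['cy']],[0,0,1]])
    R=cv2.Rodrigues(np.array(p['rvec'],float))[0];t=np.array(p['tvec'],float).ravel()
    return K,np.array(p['dist'],float),R,t
def ray(n,uv):
    K,d,R,t=cam(n);q=cv2.undistortPoints(np.array([[uv]],float),K,d)[0,0]
    return -R.T@t,R.T@np.array([q[0],q[1],1])
def atz(n,uv,z):
    c,r=ray(n,uv);return c+r*(z-c[2])/r[2]
def proj(n,P):
    K,d,R,t=cam(n);return cv2.projectPoints(np.array(P,float).reshape(-1,1,3),cv2.Rodrigues(R)[0],t,K,d)[0].reshape(-1,2)
def tri(uvs):
    A=np.zeros((3,3));b=np.zeros(3)
    for n,uv in uvs.items():
        c,r=ray(n,uv);r=r/np.linalg.norm(r);M=np.eye(3)-np.outer(r,r);A+=M;b+=M@c
    return np.linalg.solve(A,b)
def save(n,f,box=None,s=1):
    im=bot.read_camera(n)[:,:,::-1]
    if box: im=im[box[1]:box[3],box[0]:box[2]]
    cv2.imwrite('pics/'+f,cv2.resize(im,None,fx=s,fy=s,interpolation=cv2.INTER_CUBIC))
E
python3 - <<'E'
from h import *
for n in('scene','top'):
    save(n,n+'0.png',None,1.25)
    print(n,-cam(n)[2].T@cam(n)[3])
    for t in('fixture','lid_pad','rocker_on_end','rocker','start_top','stop_top','station','supply'):
        print(t,[(np.round(d['xy']).tolist(),round(d['p'],2)) for d in bot.find_in(n,t)][:4])
print(bot.state()['clock'],bot.state()['ee_rot'])
E
```

```text
scene [ 0.92711326 -0.34491342  1.03097131]
fixture [([310.0, 241.0], 0.77)]
lid_pad []
rocker_on_end [([178.0, 287.0], 0.5)]
rocker [([313.0, 240.0], 0.71)]
start_top [([383.0, 141.0], 0.45), ([327.0, 112.0], 0.45)]
stop_top [([308.0, 114.0], 0.46)]
station [([320.0, 122.0], 0.93), ([373.0, 101.0], 0.78), ([378.0, 157.0], 0.72)]
supply [([196.0, 284.0], 0.93)]
top [0.37363489 0.01535652 1.20480073]
fixture [([344.0, 189.0], 0.65)]
lid_pad [([347.0, 171.0], 0.83), ([278.0, 248.0], 0.44), ([211.0, 217.0], 0.23), ([247.0, 149.0], 0.2)]
rocker_on_end [([450.0, 223.0], 0.54)]
rocker [([447.0, 219.0], 0.47), ([438.0, 221.0], 0.47)]
start_top [([214.0, 218.0], 0.61), ([167.0, 282.0], 0.47)]
stop_top [([233.0, 214.0], 0.48), ([169.0, 261.0], 0.46), ([246.0, 297.0], 0.41), ([439.0, 221.0], 0.19)]
station [([228.0, 217.0], 0.9), ([236.0, 290.0], 0.85), ([173.0, 272.0], 0.64)]
supply [([437.0, 218.0], 0.65), ([345.0, 169.0], 0.49)]
0.9 [1.79998611e+02 2.01394779e-03 1.61274236e+02]
```

View pics/scene0.png

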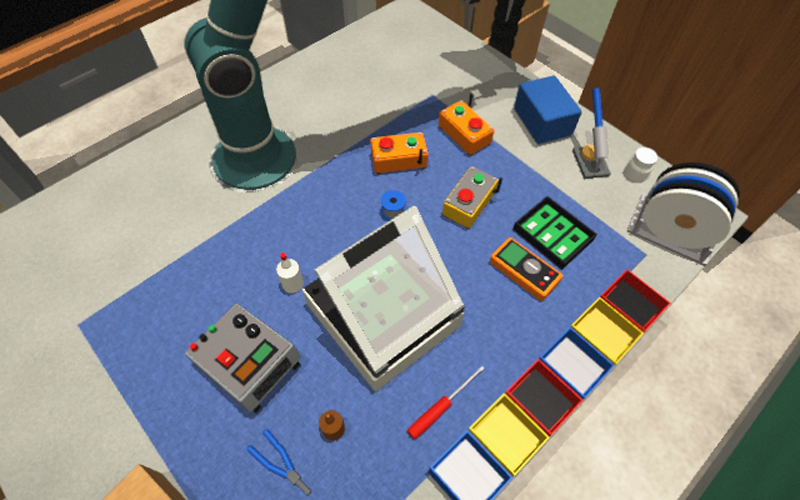

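View pics/top0.png

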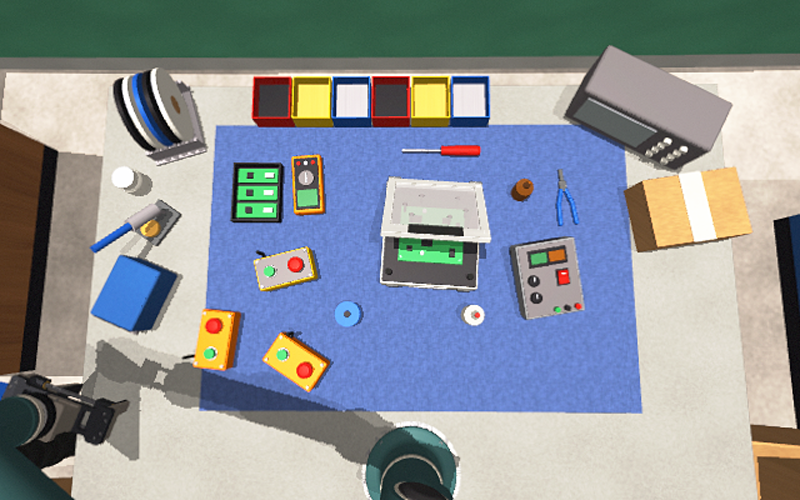

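Three boxes share the station's shape: scene (320,122), (373,101) and (378,157), matching top (236,290), (173,272) and (228,217). I'll enlarge them to compare colours.

```bash
python3 - <<'E'
from h import *
a=bot.read_camera('scene')[70:190,280:420,::-1];b=bot.read_camera('top')[180:320,140:280,::-1]
a=cv2.resize(a,(400,343),interpolation=cv2.INTER_CUBIC);b=cv2.resize(b,(400,400),interpolation=cv2.INTER_CUBIC)
o=np.zeros((400,800,3),np.uint8);o[:343,:400]=a;o[:,400:]=b;cv2.imwrite('pics/boxes.png',o)
for c in('scene','top'):
    im=bot.read_camera(c)
    for d in bot.cut_out(c,'station')[:3]:
        m=d['mask'];h=cv2.cvtColor(im,cv2.COLOR_RGB2HSV)[m];s=h[(h[:,1]>120)&(h[:,0]>8)&(h[:,0]<40)]
        print(c,np.round(d['xy']),len(s),np.median(s,0))
a=bot.read_camera('scene')[150:330,140:390,::-1];cv2.imwrite('pics/fx.png',cv2.resize(a,None,fx=3.2,fy=3.2,interpolation=cv2.INTER_CUBIC))
a=bot.read_camera('top')[130:270,290:480,::-1];cv2.imwrite('pics/fxt.png',cv2.resize(a,None,fx=4,fy=4,interpolation=cv2.INTER_CUBIC))
E
```

```text
scene [378. 156.] 412 [ 22. 224. 124.]
scene [374.  99.] 958 [ 14. 235. 224.]
scene [320. 120.] 1020 [ 14.  234.  227.5]
top [228. 217.] 246 [ 22. 233. 196.]
top [236. 289.] 1084 [ 25. 182. 255.]
top [171. 271.] 1154 [ 23. 204. 254.]
```

View pics/boxes.png

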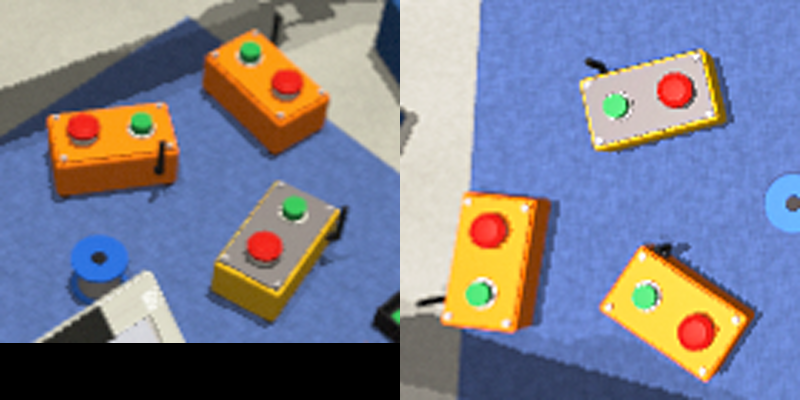

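View pics/fx.png

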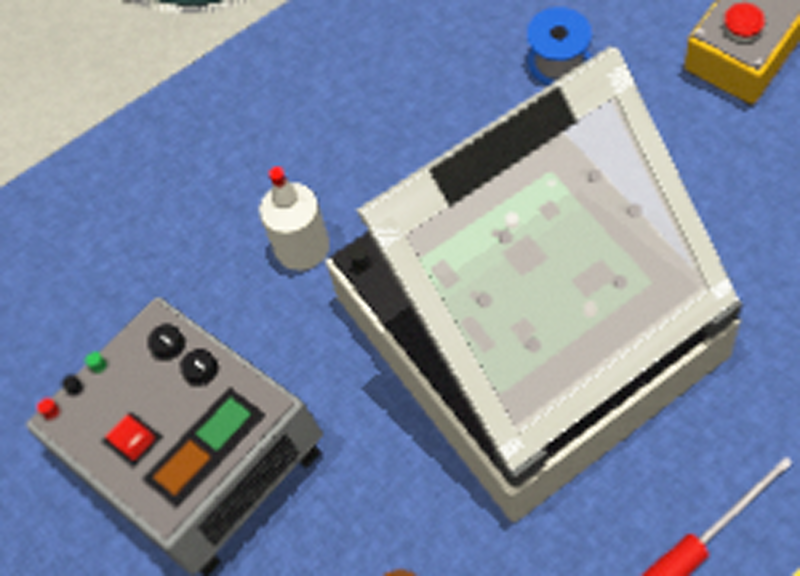

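View pics/fxt.png

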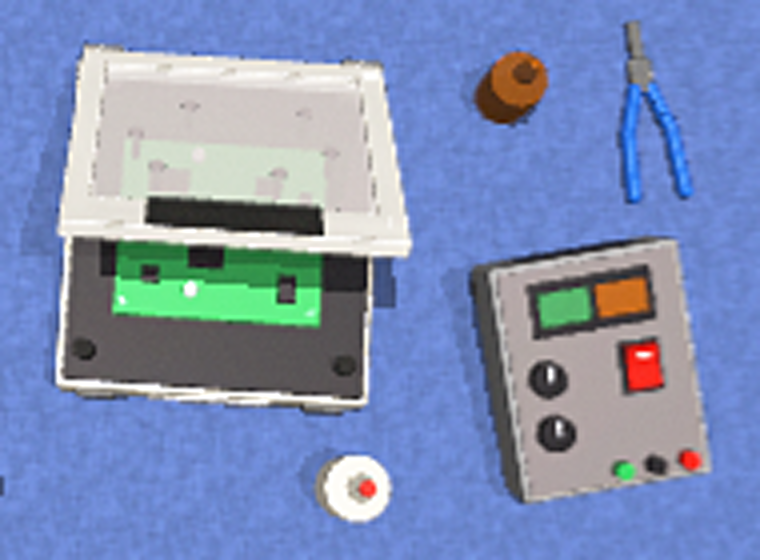

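The yellow station is the grey-topped box with the yellow body (hue 22), at scene (378,157) and top (228,217). The other two are orange (hue 14 in scene). Its green button is at scene (383,142) and top (215,217). The pad is at scene (297.5,196) and top (349,184), and the network was off there. The rocker dash is at scene (182,287.5) and top (451.5,218).

```bash
python3 - <<'E'
from h import *
fs=lambda x,y:((x+.5)/3.2+140-.5,(y+.5)/3.2+150-.5)
ft=lambda x,y:((x+.5)/4+290-.5,(y+.5)/4+130-.5)
bs=lambda x,y:((x+.5)/2.857+280-.5,(y+.5)/2.857+70-.5)
bt=lambda x,y:((x-399.5)/2.857+140-.5,(y+.5)/2.857+180-.5)
P={}
for k,a,b in[('start',bs(294,207),bt(616,104)),('stop',bs(264,243),bt(675,89)),
 ('padBL',fs(557,88),ft(147,225)),('padBR',fs(432,175),ft(322,233)),('padFL',fs(577,122),ft(147,198)),('padFR',fs(450,207),ft(323,207)),
 ('hingeL',fs(735,297),ft(85,50)),('hingeR',fs(515,468),ft(380,66)),
 ('dash',fs(135,440),ft(646,353)),('rock',fs(131,438),ft(642,367)),
 ('supBL',fs(310,408),ft(492,268)),('supBR',fs(168,555),ft(676,240)),('supFL',fs(160,300),ft(525,500)),('supFR',fs(30,425),ft(709,467)),
 ('glue cap',fs(277,173),ft(367,489))]:
    p=tri({'scene':a,'top':b});P[k]=p
    e=[np.linalg.norm(proj('scene',p)[0]-a),np.linalg.norm(proj('top',p)[0]-b)]
    print(k,np.round(p,4),np.round(e,1))
print('start@.072',atz('top',bt(616,104),.072),atz('scene',bs(294,207),.072))
E
```

```text
start [0.4725 0.3359 0.0718] [0.2 0.2]
stop [0.4875 0.2738 0.0789] [0.1 0.1]
padBL [0.5306 0.0093 0.2663] [0. 0.]
padBR [ 0.5259 -0.0988  0.2634] [0.1 0.1]
padFL [0.5513 0.0093 0.2466] [0.1 0.1]
padFR [ 0.5452 -0.1012  0.248 ] [0.1 0.1]
hingeL [0.6856 0.0529 0.1116] [0.3 0.3]
hingeR [ 0.6738 -0.1607  0.1118] [0.2 0.2]
dash [ 0.4665 -0.3492  0.0929] [0.2 0.2]
rock [ 0.4572 -0.3503  0.0803] [0.1 0.1]
supBL [ 0.5296 -0.2405  0.0893] [1.  0.9]
supBR [ 0.5499 -0.3782  0.0835] [0.1 0.1]
supFL [ 0.3612 -0.2693  0.0546] [0.1 0.1]
supFR [ 0.3858 -0.4024  0.0584] [0.1 0.1]
glue cap [ 0.3691 -0.1439  0.1233] [0.2 0.1]
start@.072 [0.47286234 0.33630295 0.072     ] [0.47234468 0.33520076 0.072     ]
```

Heights agree with what was given: start 0.072, stop 0.079, pad angle about 0.78. Next, shut the lid along its arc with force limits.

```bash
python3 - <<'E'
from h import *
yaw=-3.;u=np.array([np.cos(np.radians(yaw)),np.sin(np.radians(yaw))])
pad=np.array([.538,-.0453]);H=pad+u*.1366
def pt(th,dz=0): 
    c,s=np.cos(th),np.sin(th);xy=H-u*(.207*c-.015*s);return [*xy,.1+.207*s+.015*c+dz]
print(np.round(pt(.78),4),np.round(pt(0),4))
bot.set_gripper(0.0)
bot.move_ptp(pt(.78,.12),[180,0,yaw]);print(bot.state()['clock'])
bot.movel(pt(.78,.02),max_speed=.15)
for th in(.7,.6,.5,.4,.3,.2,.1,.04):
    r=bot.movel(pt(th),max_speed=.1,force_limit=25);s=bot.state()
    print(th,r,np.round(s['ft_force'],1),np.round(s['position'],4))
    if r:break
else:
    r=bot.movel(pt(0,-.006),max_speed=.03,force_limit=15);s=bot.state();print(r,np.round(s['ft_force'],1),np.round(s['position'],4))
    bot.wait(.2)
p=np.array(bot.state()['position'])
bot.movel(list(p+[0,0,.1]),max_speed=.15);print(bot.state()['clock'])
a=bot.read_camera('scene')[150:330,140:390,::-1];cv2.imwrite('pics/fx2.png',cv2.resize(a,None,fx=3.2,fy=3.2,interpolation=cv2.INTER_CUBIC))
E
```

```text
[ 0.538  -0.0453  0.2562] [ 0.4677 -0.0416  0.115 ]
5.3167
0.7 False [-0.6 -1.   0.2] [ 0.5262 -0.0446  0.2452]
0.6 False [-0.8 -0.   0.4] [ 0.5123 -0.0438  0.2295]
0.5 False [ 0.6  1.  -0.4] [ 0.5    -0.0433  0.2124]
0.4 False [-0.4  0.3 -0. ] [ 0.4897 -0.0428  0.1944]
0.3 False [-0.3  0.3  0.2] [ 0.4812 -0.0424  0.1755]
0.2 False [-0.6  0.4  0.9] [ 0.4746 -0.042   0.1558]
0.1 False [-0.8 -0.   0.1] [ 0.47   -0.0419  0.1356]
0.04 False [-0.1  0.2  0.2] [ 0.4683 -0.0417  0.1232]
True [-3.4  0.7 11.5] [ 0.4683 -0.0417  0.1153]
10.425
```

View pics/fx2.png

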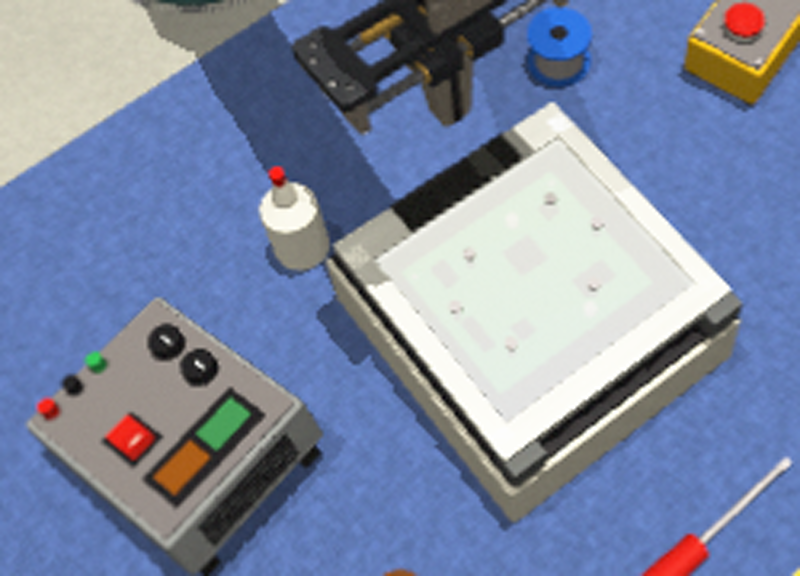

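The lid is shut: pad contact came at z 0.1153 against a nominal 0.115, and it lies level in the picture. Next is the rocker.

```bash
python3 - <<'E'
from h import *
r=[.4665,-.3497]
print(bot.state()['gripper_width'])
bot.move_ptp([*r,.22],[180,0,8.]);print(bot.state()['clock'])
bot.movel([*r,.105],max_speed=.12,force_limit=15)
f=bot.movel([*r,.077],max_speed=.02,force_limit=14);s=bot.state();print(f,np.round(s['ft_force'],1),np.round(s['position'],4))
bot.movel([*r,.22],max_speed=.2)
bot.movel([.44,-.2,.25],max_speed=.3)
print(bot.state()['clock'])
a=bot.read_camera('scene')[240:330,140:250,::-1];b=bot.read_camera('top')[180:260,400:480,::-1]
cv2.imwrite('pics/rk.png',np.hstack([cv2.resize(a,(440,360),interpolation=2),cv2.resize(b,(360,360),interpolation=2)]))
E
```

```text
0.003024835915749967
11.65
True [-1.7  1.6  7.7] [ 0.4678 -0.3497  0.0872]
15.175
```

View pics/rk.png

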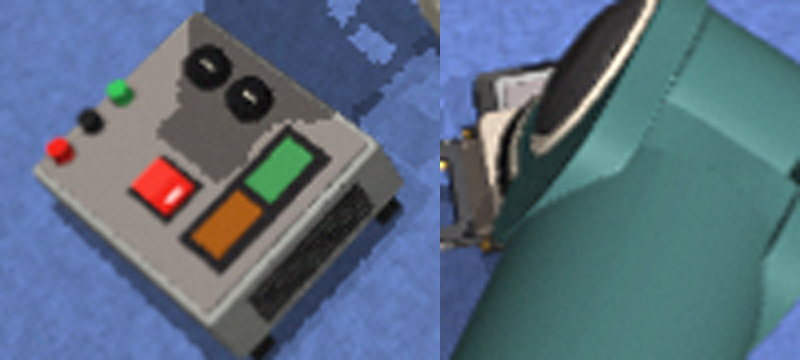

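```bash
python3 - <<'E'
from h import *
P=np.array([.4665,-.3495,.087]);print(proj('scene',[P,P-[-.0006,0,.003]]))
a=cv2.imread('pics/scene0.png');a=cv2.resize(a,(640,400),interpolation=cv2.INTER_AREA)[270:300,165:200]
b=bot.read_camera('scene')[270:300,165:200,::-1]
f=lambda i:cv2.resize(i,(400,343),interpolation=2)
cv2.imwrite('pics/cmp.png',np.hstack([f(a),f(b)]))
E
```

```text
[[182.20954146 288.12491715]
 [182.69437188 288.74536266]]
```

View pics/cmp.png

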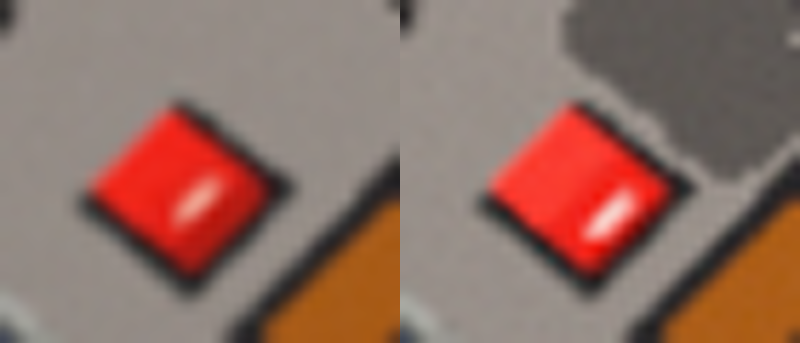

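The rocker has flipped: the dash moved towards the end and got brighter, and the dark end face has gone. Now the start button.

```bash
python3 - <<'E'
from h import *
r=[.4727,.3358]
bot.move_ptp([*r,.2],[180,0,13.6])
bot.movel([*r,.085],max_speed=.12,force_limit=10)
print(bot.state()['position'])
f=bot.movel([*r,.060],max_speed=.02,force_limit=12);s=bot.state();print(f,np.round(s['ft_force'],1),np.round(s['position'],4))
bot.wait(.2)
bot.movel([*r,.2],max_speed=.15)
bot.movel([.42,.15,.3],max_speed=.3)
print(bot.state()['clock'])
save('scene','end.png',None,1.25)
for c in('scene','top'):
  for t in('start_top','stop_top','station'):print(c,t,[(np.round(d['xy'],1).tolist(),round(d['p'],2)) for d in bot.find_in(c,t)])
E
```

```text
[0.47329628 0.33601517 0.08569411]
True [-1.5 -0.6  8.7] [0.4727 0.3358 0.0664]
23.5583
scene start_top [([330.0, 114.0], 0.57), ([367.8, 88.1], 0.56)]
scene stop_top [([305.4, 115.1], 0.55), ([382.4, 98.7], 0.38)]
scene station [([377.8, 154.4], 0.89), ([318.3, 121.6], 0.87), ([371.5, 101.6], 0.77), ([179.9, 288.2], 0.26)]
top start_top [([165.9, 282.2], 0.47), ([226.9, 283.8], 0.46), ([206.3, 152.9], 0.3)]
top stop_top [([227.3, 213.6], 0.43), ([233.8, 213.5], 0.4)]
top station [([237.2, 287.0], 0.83), ([224.2, 216.2], 0.71), ([172.5, 269.6], 0.67)]
```

View pics/end.png

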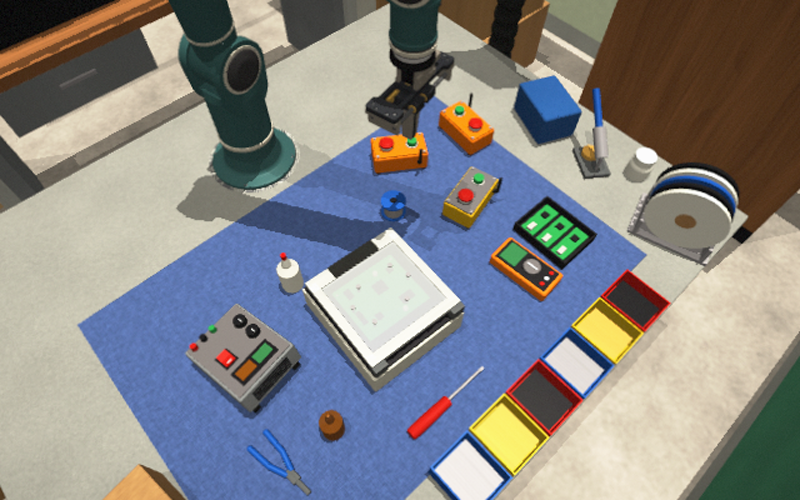

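All is in place: lid level, rocker on, and the button was bottomed (8.7 N held at z 0.0664, above the 5 N needed) and released. The box hasn't moved at scene (378,156), and the robot is clear.

```bash
python3 -c "
from station import bot
print(bot.hand_in())"
```

```text
the job is handed in; nothing more can be done
None
```

The lid is shut, the supply's rocker is on, and the green start button was pressed fully in and released, in that order; the job is handed in at about 24 s, with no verdict returned.

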